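Catch the cup that the stickering station ejects

TASK

Press the ejector paddle of the stickering station right down with one finger, and trap the small cup that the spring pushes out with the other finger, so that it comes out of its nest, over the lowered gate bar, but stops on the apron before any of it passes the apron's open end. Do not grasp, lift or tip the cup, and leave the other pottery and the sticker roll where they are. Finish while holding: the paddle still down under one finger, the cup standing still on the apron against the other.

Things in the scene. Friction and masses are not known exactly. Their poses are not given: they have to be found in the camera images.
- station: Fixed stickering station, aluminium base 183 x 146 mm. Origin at table height under the middle of the cup's nest; z up, x = the way the cup is ejected, y = towards the paddle's side. A flat track, floor 20 mm above the table, runs along x between rails (inner faces y = +-29.5 mm, tops 29 mm above the table). Behind the cup a grey block, x -93 to -59 mm, top 56 mm.
- pusher_face (a point): Middle of the front face of the black spring pusher plate behind the cup (40 mm wide, 22 to 48 mm above the table). Once the gate sinks it drives the cup along station x at about 0.2 m/s, with 3 N at first, 2 N after 80 mm, and keeps pushing against whatever stops the cup. With nothing in the way the cup goes off the apron's end within a second.
- gate (a point): Middle of the top edge of the steel gate bar that bars the cup's way at station x = 27 to 31 mm; it stands 10 mm above the track's floor and sinks with the paddle, being one piece with it. The track beyond it is the apron.
- apron_end (a point): Middle of the apron's open end, on the floor's surface (station x = 88 mm, y = 0, 20 mm above the table).
- cup: Small straight-sided dark brown stoneware cup, open at the top, 52 mm diameter, 50 mm high, 0.13 to 0.22 kg, upright in the nest, its centre at station x = 0, y = 0 to within 2 mm at the start. Origin at the centre of its underside, 20 mm above the table (rim at 70 mm).
- paddle (a joint): Downward travel of the ejector paddle, m: 0 up, 0.012 at the bottom stop. The gate is level with the floor at 0.010 and the cup comes free at about 0.009 to 0.010. Pressing takes about 1 to 2 N at first, 2 to 4 N lower down. Let go, it springs up and would lift a cup standing over the gate.
- paddle_top (a point): Centre of the paddle's flat grey top (46 mm along station x, 26 mm along y), at station x = 64, y = 58 mm, 49 mm above the table when up, 37 mm when down. Press it anywhere. The apron's centre line is 58 mm to its side: a finger there, its tip level with the pressed paddle, is 17 mm above the floor, clears the rails by 8 mm and meets the cup's side.
- tall_cup: Bystander: green-grey cup, 60 mm diameter, 85 mm high, standing loose behind the station's grey block. Origin at the centre of its underside.
- bowl: Bystander: pale stoneware bowl, 110 mm across, 45 mm high, loose on the table beyond the apron. Origin at the centre of its underside.
- sticker_roll: Bystander: roll of white stickers lying flat, 70 mm diameter with a 38 mm hole, 28 mm high, loose, beside the station on the paddle's side. Origin at the centre of its underside.
Things that resemble listed ones, but are neither listed nor needed, are in the scene too. Of the things that look like the cup, the smaller one is meant. Of the things that look like the station, take the one that is farthest to the robot's right at the start.

How it is judged:
By the outcome, as a careful person would: the job done as asked, in the order asked, and still so for the second after the job is handed in, while the arm keeps its last pose, push and grip.
It also fails if it takes over 40 s, if anything falls off the work surface, if the arm or the gripper's body presses on something with over 40 N, if the wrist force passes 120 N, or if a joint passes its speed limit or range.

ROBOT

A 7-joint arm with a two-finger parallel gripper is mounted at the origin on the work surface. World frame = base frame: x ahead of the robot, y to its left, z up, the work surface at z = 0. Lengths are in m, angles in rad, forces in N, time in s.
With the tool pointing down it reaches from about 0.425 to 0.875 m from the base axis. Payload 8.4 kg.
Tool frame: the origin (TCP) lies at the very end of the fingers, on their centre line; the grasp point (between the pads) lies 19 mm behind it; z points along the fingers, y is the direction in which the jaws open and shut (so a half turn about z gives the same grasp; the last joint's range is limited). The gripper opens to 87 mm and grips with 3 to 60 N. Pads are 19 mm wide; open, the fingers measure 117 mm over their backs; the gripper's body (75 mm by 190 mm) begins 51 mm behind the grasp point.
Start: joints at [1.06, 0.333, 0.04, 1.465, -0.013, 1.343, -0.059], TCP at [0.26, -0.596, 0.223] pointing down, gripper open.
Joint ranges: [-2.58, 2.58], [-0.38, 2.09], [-1.3, 1.39], [0.25, 2.4], [-1.5, 4.64], [0.08, 2.09], [-2.65, 2.65]. Speed limits (rad/s): [2.22, 2.22, 2.79, 2.79, 3.14, 3.14, 3.14].

INTERFACE

Orientations are given as a 3x3 rotation matrix whose columns are the frame's x, y, z axes.
In Python, from rig import env gives the robot as it stands.
- The arm moves only by the tool apply_moves, never from a script. Its argument "deltas" is a list that holds one entry, the list of rows, each a list of 6 numbers: the shift along the tool's x, y, z in m, then the turn, a rotation vector about the tool's x, y, z in rad. A call has 1 to 10 rows; each row shifts and turns the pose as measured when the row begins, along the tool's axes as they then stand; what a row does not reach is not made up. A row lasts 1/12 s, in which the tool goes at most 41.7 mm and 7.16 degrees, less where a joint would pass 70% of its speed; a pose out of reach is approached as far as the arm can. A call with a gripper value outside its range is refused whole. "gripper" is the finger opening in m, from 0 to 0.087, set as the call begins (left out, the last holds). The fingers move at their own pace and stop on an object; "grip_force" is the grip in N (left out, the last holds). Time passes only in rows, so rows that do not move let the fingers close. It gives the time, the measured TCP pose, the force and the opening at its end, in the units of the state.
- env.read_state(): the state, without advancing time (a new reading comes with each control period).
- env.get_image(name): name is "side" or "top" or "wrist"; returns a dict with "image" (400x640x3 uint8, red, green, blue), "z_map" (400x640 float32, m along the optical axis (not along the pixel's ray), 0 where there is no reading), "fov_y" (degrees; the focal length in pixels is half the picture's height over the tangent of half this angle, whatever the lens; pixels are square), "cx", "cy" (the principal point, pixels), "k1" (the pictures are not rectified: a ray, as slopes to the right and down, at radius r is drawn at 1 + k1 r^2 times it, then the intrinsics apply), "extrinsics" (4x4, takes a point from world to camera coordinates). Camera axes: x right, y down, z forward; pixel columns grow to the right and rows downward; lengths in m; the calibration is good to about 2 mm. A picture is of the moment at which its call begins.
- env.close_job(): hands the job in, once; it reports no verdict.
The state is a dict: "t": time; "joint_positions": joint angles; "joint_vel": joint speeds; "tau": joint torques, N m; "tcp_pos": TCP position; "eef_rot": TCP orientation; "ft_force": force on the tool from outside, world axes, zero at the start; "torque": the same for the moment, N m; "width": finger opening in m.
Only numpy, scipy, OpenCV 4.12 (cv2) and the standard library are available. Lean on these libraries where they do the work, as an engineer would, in place of code of your own. Each camera call takes 0.05 s, during which the arm holds its last target.

## Working session

There is one attempt and no reset: what is moved stays moved. The work goes in short steps, Python scripts to look and compute and a tool call to move; the robot and the scene stay as the last step left them, time stands still between calls to the robot, and variables do not carry over. Pictures are saved under pics/ and viewed, and the job is handed in when it is done.

Besides the shell and the picture viewer there is one more tool, called after "Emit:" in YAML: its name, and indented under it one key for each argument. apply_moves: Moves the arm, as the interface text tells. Its arguments: {"type":"object","properties":{"deltas":{"type":"array","items":{"type":"array","items":{"type":"array","items":{"type":"number"}}}},"gripper":{"type":"number"},"grip_force":{"type":"number"}},"required":["deltas"]}

```bash
ls; mkdir -p pics; python3 - <<'E'
from rig import env
import cv2,numpy as np
s=env.read_state()
print(s['t'],s['tcp_pos'],s['eef_rot'],s['width'])
for n in ['top','side']:
    d=env.get_image(n)
    cv2.imwrite(f'pics/{n}0.png',d['image'][:,:,::-1])
    print(n,d['fov_y'],d['cx'],d['cy'],d['k1'],np.round(d['extrinsics'],3).tolist())
    np.savez(f'{n}0.npz',**d)
E
```

```text
pics
0.0 [ 0.25995768 -0.59524116  0.22166487] [[ 9.16393644e-01  4.00277561e-01 -7.50503126e-04]
 [ 4.00278248e-01 -9.16392547e-01  1.42307487e-03]
 [-1.18130532e-04 -1.60450684e-03 -9.99998706e-01]] 0.08692833370876764
top 42.96612891430643 320.4001076743361 202.76989603193599 -0.024436659716536774 [[0.011, -1.0, -0.027, 0.068], [-0.982, -0.005, -0.191, 0.488], [0.191, 0.029, -0.981, 1.157], [0.0, 0.0, 0.0, 1.0]]
side 51.88220567183999 318.1360552025223 198.7960611583275 -0.008893555396515795 [[-0.879, -0.477, -0.017, 0.474], [-0.268, 0.522, -0.81, 0.17], [0.395, -0.707, -0.587, 0.812], [0.0, 0.0, 0.0, 1.0]]
```

View pics/top0.png

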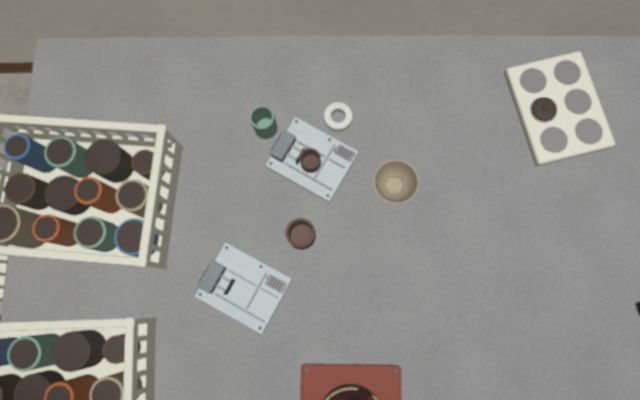

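View pics/side0.png

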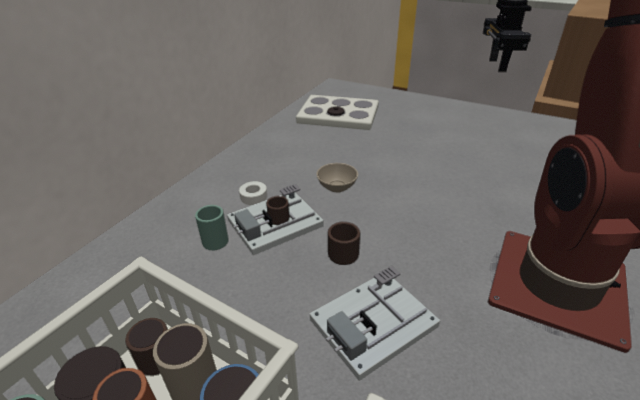

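```bash
cat > h.py <<'E'
import numpy as np,cv2
def load(n): return dict(np.load(n))
def K(d):
    f=200/np.tan(np.radians(d['fov_y'])/2); return f,float(d['cx']),float(d['cy']),float(d['k1'])
def rays(d,uv):
    f,cx,cy,k1=K(d); uv=np.atleast_2d(np.asarray(uv,float))
    p=(uv-[cx,cy])/f; q=p.copy()
    for _ in range(20): q=p/(1+k1*(q**2).sum(1,keepdims=True))
    return np.c_[q,np.ones(len(q))]
def onplane(d,uv,z):
    E=d['extrinsics'];R=E[:3,:3];c=-R.T@E[:3,3]; w=rays(d,uv)@R
    return c+w*((z-c[2])/w[:,2])[:,None]
def depthpts(d,uv):
    uv=np.atleast_2d(uv).astype(int); z=d['z_map'][uv[:,1],uv[:,0]]
    E=d['extrinsics'];R=E[:3,:3]; return (rays(d,uv)*z[:,None]-E[:3,3])@R
def proj(d,P):
    E=d['extrinsics'];c=np.atleast_2d(P)@E[:3,:3].T+E[:3,3];q=c[:,:2]/c[:,2:]
    f,cx,cy,k1=K(d);return q*(1+k1*(q**2).sum(1,keepdims=True))*f+[cx,cy]
E
python3 - <<'E'
from h import *
for n,(x0,x1,y0,y1) in {'top':(235,375,90,215),'side':(185,345,160,260)}.items():
    d=load(n+'0.npz');im=d['image'][y0:y1,x0:x1,::-1]
    cv2.imwrite(f'pics/{n}0z.png',cv2.resize(im,None,fx=5,fy=5,interpolation=cv2.INTER_CUBIC)[:600,:800])
d=load('top0.npz')
vv,uu=np.mgrid[90:215,235:375];uv=np.c_[uu.ravel(),vv.ravel()]
P=depthpts(d,uv);H=P[:,2].reshape(uu.shape)
np.set_printoptions(linewidth=250)
print(np.histogram(H,bins=np.arange(-.01,.1,.005)))
# base plate: height >6mm and colour bright bluish
g=d['image'][90:215,235:375].astype(int)
m=((g.mean(2)>140)&(g[...,2]-g[...,0]>3)).astype(np.uint8)
m=cv2.morphologyEx(m,cv2.MORPH_CLOSE,np.ones((5,5)))
cs,_=cv2.findContours(m,cv2.RETR_EXTERNAL,2)
for c in cs:
    if cv2.contourArea(c)>500:
        r=cv2.minAreaRect(c);b=cv2.boxPoints(r)+[235,90];print(cv2.contourArea(c),b.tolist())
        for z in (0,.01,.02): 
            W=onplane(d,b,z);print(z,W.round(4).tolist(),np.linalg.norm(W[1]-W[0]),np.linalg.norm(W[2]-W[1]))
E
```

```text
(array([  79, 4145, 7017,  671,  130, 1026, 1839,  695,  308,  106,  105,  206,  268,  347,   67,  107,  114,   30,   87,   84,    4]), array([-0.01 , -0.005,  0.   ,  0.005,  0.01 ,  0.015,  0.02 ,  0.025,  0.03 ,  0.035,  0.04 ,  0.045,  0.05 ,  0.055,  0.06 ,  0.065,  0.07 ,  0.075,  0.08 ,  0.085,  0.09 ,  0.095]))
3846.5 [[264.8461608886719, 164.76922607421875], [293.8307762145996, 114.0461597442627], [358.23077392578125, 150.84616088867188], [329.24615478515625, 201.56922912597656]]
0 [[0.5933, 0.2141, 0.0], [0.7277, 0.1439, 0.0], [0.6302, -0.0202, 0.0], [0.4999, 0.0516, 0.0]] 0.1516730352438713 0.19098061733179553
0.01 [[0.5905, 0.2127, 0.01], [0.7239, 0.1431, 0.01], [0.6271, -0.0198, 0.01], [0.4979, 0.0515, 0.01]] 0.15044006703870796 0.18942811310061206
0.02 [[0.5878, 0.2112, 0.02], [0.7201, 0.1422, 0.02], [0.6241, -0.0193, 0.02], [0.496, 0.0514, 0.02]] 0.14920709883354466 0.18787560886942853
```

View pics/top0z.png

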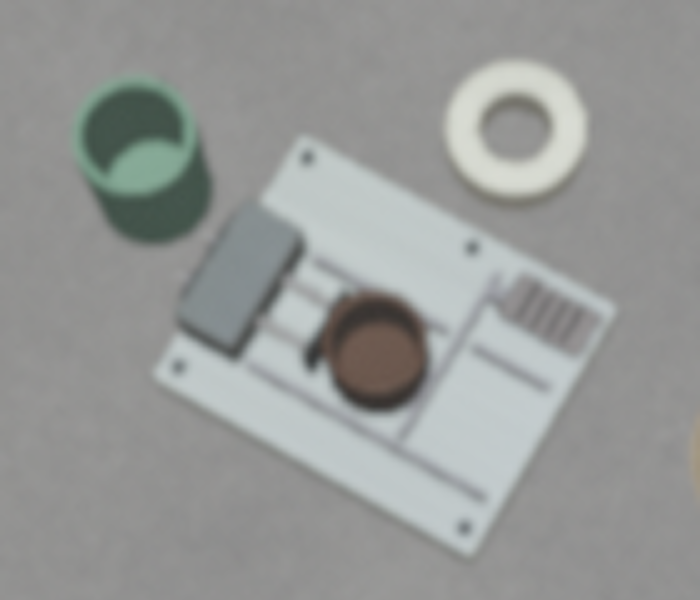

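View pics/side0z.png

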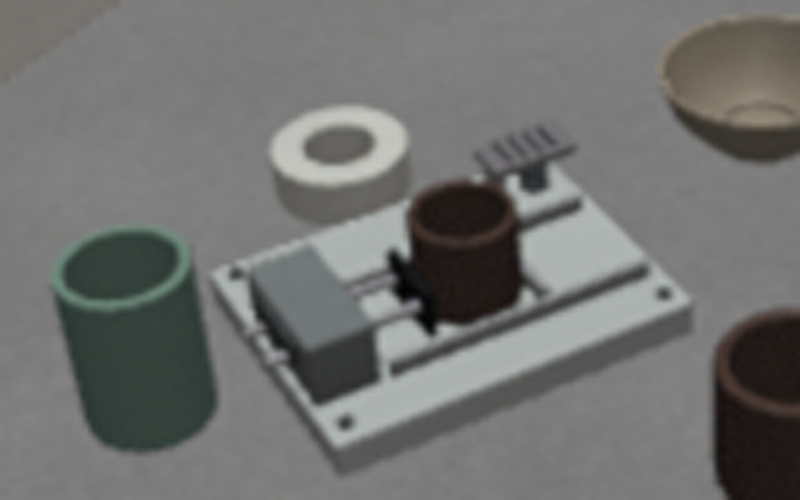

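```bash
python3 - <<'E'
from h import *
d=load('top0.npz')
b=np.array([[264.846,164.769],[293.83,114.046],[358.23,150.846],[329.246,201.569]])
# edge-refined corners: from zoom view
W=onplane(d,b,.02)[:,:2]
xd=((W[2]-W[1])+(W[3]-W[0]));xd/=np.linalg.norm(xd)
yd=((W[1]-W[0])+(W[2]-W[3]));yd/=np.linalg.norm(yd)
a1=np.arctan2(xd[1],xd[0]);a2=np.arctan2(-yd[0],yd[1]);print(np.degrees([a1,a2]))
print('centre',W.mean(0))
a=np.arctan2(xd[1],xd[0])
x=np.array([np.cos(a),np.sin(a)]);y=np.array([-x[1],x[0]])
O=W.mean(0)+.0035*x;print('O',O,'apron end centre',O+.088*x,'paddle',O+.064*x+.058*y)
def st(P):P=np.atleast_2d(P)[:,:2]-O;return (np.c_[P@x,P@y]*1000).round(1)
# cup rim: dark brown mask
for n in('top','side'):
    d=load(n+'0.npz');g=d['image'].astype(int)
    m=((g[...,0]-g[...,2]>6)&(g.mean(2)<115)).astype(np.uint8)
    k,l,s,c=cv2.connectedComponentsWithStats(m)
    for i in range(1,k):
        if s[i,4]>100: print(n,s[i],c[i])
d=load('top0.npz')
# paddle-top via depth
vv,uu=np.mgrid[90:215,235:375];uv=np.c_[uu.ravel(),vv.ravel()];P=depthpts(d,uv)
S=st(P);
for nm,(xa,xb,ya,yb,za,zb) in dict(paddle=(30,95,35,80,.04,.06),block=(-110,-50,-40,40,.048,.065),cuprim=(-40,40,-40,40,.064,.08)).items():
    k=(S[:,0]>xa)&(S[:,0]<xb)&(S[:,1]>ya)&(S[:,1]<yb)&(P[:,2]>za)&(P[:,2]<zb)
    print(nm,k.sum(),S[k].mean(0),S[k].min(0),S[k].max(0),np.median(P[k,2]))
# zoom-read points
Z=lambda p:np.array(p)/5+[235,90]-.4
print('cup rim c',st(onplane(d,Z([[377,343]]),.07)))
print('paddle corners',st(onplane(d,Z([[523,272],[598,318],[578,355],[500,308]]),.049)))
print('apron end c'); 
sd=load('side0.npz')
for q in ([88,73,.02],[88,-73,.02],[-95,-73,.02],[-95,73,.02],[0,0,.07],[64,58,.049],[88,0,.02],[-59,0,.056]):
    w=np.r_[O+x*q[0]/1e3+y*q[1]/1e3,q[2]]
    print(q,'top zoom',((proj(d,w)-[235,90])*5+2).round(),'side zoom',((proj(sd,w)-[185,160])*5+2).round())
np.savez('st.npz',O=O,x=x,y=y)
E
```

```text
[-120.31139903 -118.21297605]
centre [0.60700473 0.09638166]
O [0.60523828 0.09336013] apron end centre [0.56082474 0.01739016] paddle [0.62300864 0.00883667]
top [  0  62  33  12 382] [15.58638743 67.30628272]
top [504  72  34  93 193] [519.77202073 117.46632124]
top [533  98  23  23 424] [543.98820755 108.51415094]
top [  0 123  63  19 350] [ 27.48       130.07714286]
top [  66  128   88   54 2295] [114.44270153 156.86492375]
top [ 148  132   34  136 1141] [165.76862401 203.57318142]
top [  7 137  19  18 265] [ 15.76981132 145.68301887]
top [ 47 139  25  25 465] [ 59.1483871 150.9655914]
top [299 148  21  23 371] [309.50134771 158.96495957]
top [   0  161  120   87 5304] [ 52.15365762 205.0693816 ]
top [385 163  32  38 241] [407.23651452 179.78423237]
top [118 182  27  27 571] [131.00350263 194.64798599]
top [  0 207  17  33 452] [  6.82964602 222.11946903]
top [ 77 219  25  26 509] [ 88.99214145 231.76620825]
top [286 218  30  31 708] [300.22457627 233.1059322 ]
top [118 222  24  29 559] [129.86583184 236.01252236]
top [133 319  23  81 965] [144.75958549 362.02694301]
top [  52  3
[... 1188 characters left out ...]
5725171326
cuprim 149 [  2.71342282 -14.28053691] [-22.5 -38.5] [28.2 12.6] 0.07031879628631917
cup rim c [[  4.1 -14.6]]
paddle corners [[42.7 56.5]
 [85.6 54.9]
 [86.6 34. ]
 [42.3 35.2]]
apron end c
[88, 73, 0.02] top zoom [[618. 307.]] side zoom [[540. 151.]]
[88, -73, 0.02] top zoom [[467. 556.]] side zoom [[689. 301.]]
[-95, -73, 0.02] top zoom [[149. 371.]] side zoom [[327. 444.]]
[-95, 73, 0.02] top zoom [[303. 130.]] side zoom [[204. 268.]]
[0, 0, 0.07] top zoom [[385. 313.]] side zoom [[441. 196.]]
[64, 58, 0.049] top zoom [[563. 291.]] side zoom [[509. 132.]]
[88, 0, 0.02] top zoom [[544. 430.]] side zoom [[611. 222.]]
[-59, 0, 0.056] top zoom [[282. 262.]] side zoom [[326. 263.]]
```

```bash
python3 - <<'E'
from h import *
d=load('top0.npz');E=d['extrinsics'];print('cam',-E[:3,:3].T@E[:3,3])
sd=load('side0.npz');E=sd['extrinsics'];print('cam',-E[:3,:3].T@E[:3,3])
def sub(d,p0,p1,n=25):
    # edge points: max gradient along normals
    g=cv2.GaussianBlur(cv2.cvtColor(d['image'],cv2.COLOR_RGB2GRAY).astype(np.float32),(0,0),.7)
    p0=np.array(p0,float);p1=np.array(p1,float);t=(p1-p0)/np.linalg.norm(p1-p0);nn=np.array([-t[1],t[0]])
    out=[];s=np.arange(-4,4.01,.2)
    for a in np.linspace(.1,.9,n):
        q=p0+a*(p1-p0)+s[:,None]*nn
        v=cv2.remap(g,q[:,0].astype(np.float32)[None],q[:,1].astype(np.float32)[None],cv2.INTER_LINEAR)[0]
        gr=np.abs(np.gradient(v));out.append(q[np.argmax(gr)])
    return np.array(out)
def line(W):
    v=cv2.fitLine(W.astype(np.float32),cv2.DIST_HUBER,0,.001,.001).ravel();
    r=(W-v[2:])@[-v[1],v[0]];return v,np.std(r)
Z=lambda p:np.array(p)/5+[235,90]-.4
C=[Z(q) for q in([305,135],[618,307],[468,556],[155,375])]
L=[]
for i in range(4):
    for z in (.02,.0):
        pts=sub(d,C[i],C[(i+1)%4]);v,r=line(onplane(d,pts,z)[:,:2]);print('top edge',i,z,np.degrees(np.arctan2(v[1],v[0])).round(2),v[2:],'sd mm',r*1000)
Zs=lambda p:np.array(p)/5+[185,160]-.4
for a,b,nm in (([214,272],[340,465],'-x lower?'),([340,450],[690,300],'-y top edge'),([690,300],[570,165],'+x')):
    pts=sub(sd,Zs(a),Zs(b));v,r=line(onplane(sd,pts,.02)[:,:2]);print('side',nm,np.degrees(np.arctan2(v[1],v[0])).round(2),v[2:],r*1000)
# rails: dark lines in top
E
```

```text
cam [0.25793466 0.03711312 1.23014555]
cam [0.14141764 0.71100998 0.62216366]
top edge 0 0.02 56.32 [0.66743684 0.06319367] sd mm 2.472864221849804
top edge 0 0.0 56.32 [0.6742046  0.06362471] sd mm 2.5137335394031854
top edge 1 0.02 -30.27 [0.555478   0.01994414] sd mm 0.5431920612650337
top edge 1 0.0 -30.27 [0.5603955  0.01966039] sd mm 0.5521640337709072
top edge 2 0.02 60.33 [0.5411453 0.1292656] sd mm 0.5732891599242316
top edge 2 0.0 60.33 [0.5458259 0.1307886] sd mm 0.5827677966024185
top edge 3 0.02 -32.48 [0.64627016 0.18247701] sd mm 2.6597116431034578
top edge 3 0.0 -32.48 [0.65268815 0.18487942] sd mm 2.7036608699482967
side -x lower? -33.79 [0.6257618 0.1860304] 2.0798813551911794
side -y top edge 60.75 [0.53853244 0.13006935] 0.4956908614496953
side +x -31.93 [0.55262524 0.02150075] 3.119304795653884
```

```bash
python3 - <<'E'
from h import *
d=load('top0.npz');sd=load('side0.npz')
a=np.radians(-120.0);x=np.array([np.cos(a),np.sin(a)]);y=np.array([-x[1],x[0]])
O0=np.array([0.5955,0.1005])
def st(P):P=np.atleast_2d(P)[:,:2]-O0;return P@np.c_[x,y]*1000
print('edge x88',st([[.5555,.0199]]))
print('-y edges',st([[.5411,.1293],[.5385,.1300]]))
for nm,D,off in(('top',d,(90,215,235,375)),('side',sd,(160,260,185,345))):
    vv,uu=np.mgrid[off[0]:off[1],off[2]:off[3]];uv=np.c_[uu.ravel(),vv.ravel()];P=depthpts(D,uv);S=st(P)
    for k,(xa,xb,ya,yb,za,zb) in dict(paddle=(30,100,40,85,.043,.055),block=(-115,-45,-50,50,.050,.062),rim=(-45,45,-45,45,.066,.08)).items():
        m=(S[:,0]>xa)&(S[:,0]<xb)&(S[:,1]>ya)&(S[:,1]<yb)&(P[:,2]>za)&(P[:,2]<zb)
        r=cv2.minAreaRect(S[m].astype(np.float32));print(nm,k,m.sum(),np.round(r[0],1),np.round(r[1],1),round(r[2],1),cv2.minEnclosingCircle(S[m].astype(np.float32)) if k=='rim' else '')
# roll / tall cup / bowl
vv,uu=np.mgrid[90:215,235:430];uv=np.c_[uu.ravel(),vv.ravel()];P=depthpts(d,uv);S=st(P)
m=((P[:,2]>.012)).reshape(uu.shape).astype(np.uint8)
k,l,s,c=cv2.connectedComponentsWithStats(m)
for i in range(1,k):
    if s[i,4]>60:
        q=l.ravel()==i;print(s[i],P[q].mean(0),P[q].max(0)[2],S[q].min(0),S[q].max(0))
E
```

```text
edge x88 [[89.80164755  5.65898385]]
-y edges [[  2.25846837 -61.51178197]
 [  2.95225059 -64.11344802]]
top paddle 200 [65.9 57.1] [46.2 26.7] 1.1 
top block 417 [-84.8  -2.8] [57.8 70.8] 2.1 
top rim 137 [ 4.6 -1.5] [51.1 49.4] 72.9 ((4.352644920349121, -1.6622705459594727), 26.29229164123535)
side paddle 135 [66.7 54.3] [27.8 46.9] 86.9 
side block 352 [-74.4  -5.1] [36.5 72.1] 1.2 
side rim 131 [ 3.9 -4.4] [50.3 50.2] 77.2 ((4.437930583953857, -3.563920021057129), 26.436586380004883)
[ 89  12  28  29 498] [0.70626626 0.03215368 0.0439984 ] 1.2301455512698523 [ -34.38499996 -260.64671715] [223.67732105 171.59249111]
[ 14  15  29  33 613] [0.68528553 0.21260912 0.06543179] 1.2301455512698523 [-175.27518635 -260.64671715] [223.67732105  53.3967417 ]
[  31   27   93   85 4371] [0.60172982 0.09685353 0.03325978] 1.2301455512698523 [-103.66617775 -260.64671715] [223.67732105  85.5632087 ]
[ 138   69   46   45 1174] [ 0.54649572 -0.10983002  0.03775167] 1.2301455512698523 [ 152.37613869 -260.64671715] [260.3245295  112.27122173]
```

Emit:
apply_moves:
  deltas:
    - [[0.015, 0, 0, 0, 0, -0.02], [0.03, -0.002, 0, 0, 0, -0.05], [0.036, -0.003, 0, 0, 0, -0.05], [0.036, -0.003, 0, 0, 0, -0.05], [0.036, -0.003, 0, 0, 0, -0.05], [0.036, -0.003, 0, 0, 0, -0.05], [0.036, -0.003, 0, 0, 0, -0.05], [0.036, -0.003, 0, 0, 0, -0.05], [0.036, -0.003, 0, 0, 0, -0.05], [0.036, -0.003, 0, 0, 0, -0.05]]
  gripper: 0.049

```text
t: 0.93
tcp_pos: [0.5183, -0.3716, 0.2167]
eef_rot: [[0.624, 0.781, -0.007], [0.781, -0.624, 0.004], [-0.001, -0.008, -1.0]]
ft_force: [-0.0, -0.8, -0.6]
width: 0.049
```

```bash
cat > goal.py <<'E'
from h import *
from rig import env
from scipy.spatial.transform import Rotation as Rn
import sys
O=np.array([0.5925,0.0998]);a=np.radians(-120.);x=np.array([np.cos(a),np.sin(a)]);y=np.array([-x[1],x[0]])
def delta(sx,sy,z,ang=-10):
    s=env.read_state();R=s['eef_rot'];p=s['tcp_pos']
    t=np.r_[O+x*sx/1e3+y*sy/1e3,z]; g=np.radians(ang)
    Y=np.array([np.cos(g),np.sin(g),0]);Zt=np.array([0,0,-1.]);G=np.c_[np.cross(Y,Zt),Y,Zt]
    print('t',s['t'],'tcp',p.round(4),'station',(np.r_[(p[:2]-O)@x,(p[:2]-O)@y]*1e3).round(1),'F',np.round(s['ft_force'],2),'w',round(s['width'],4))
    print('world d',(t-p).round(4),'tool d',(R.T@(t-p)).round(4),'rotvec',Rn.from_matrix(R.T@G).as_rotvec().round(4))
if __name__=='__main__': delta(*map(float,sys.argv[1:]))
E
python3 goal.py 84.6 26.3 0.22
```

```text
t 0.9333 tcp [ 0.5183 -0.3716  0.2167] station [445.3 171.5] F [-0.02 -0.8  -0.64] w 0.049
world d [0.0547 0.385  0.0033] tool d [ 0.3349 -0.1977 -0.0021] rotvec [-0.0079 -0.0009 -0.4997]
```

Emit:
apply_moves:
  deltas:
    - [[0.036, -0.017, 0, -0.001, 0, -0.05], [0.036, -0.016, 0, -0.001, 0, -0.05], [0.036, -0.015, 0, -0.001, 0, -0.05], [0.036, -0.013, 0, -0.001, 0, -0.05], [0.036, -0.011, 0, -0.001, 0, -0.05], [0.036, -0.009, 0, -0.001, 0, -0.05], [0.036, -0.007, 0, -0.001, 0, -0.05], [0.036, -0.005, 0, -0.001, 0, -0.05], [0.03, -0.003, 0, 0, 0, -0.05], [0.015, -0.001, 0, 0, 0, -0.05]]

```text
t: 1.77
tcp_pos: [0.5821, 0.0066, 0.2155]
eef_rot: [[0.121, 0.993, 0.0], [0.993, -0.121, 0.007], [0.007, -0.001, -1.0]]
ft_force: [0.4, -0.1, -0.4]
width: 0.0488
```

```bash
python3 goal.py 84.6 26.3 0.12
```

```text
t 1.7667 tcp [0.5821 0.0066 0.2155] station [85.9 37.6] F [ 0.37 -0.07 -0.36] w 0.0488
world d [-0.0091  0.0068 -0.0955] tool d [ 0.005  -0.0098  0.0955] rotvec [-0.001  -0.0069  0.0531]
```

Emit:
apply_moves:
  deltas:
    - [[0.003, -0.005, 0.02, 0, -0.003, 0.02], [0.002, -0.005, 0.025, 0, -0.003, 0.02], [0, 0, 0.025, 0, 0, 0.01], [0, 0, 0.018, 0, 0, 0], [0, 0, 0.008, 0, 0, 0], [0, 0, 0, 0, 0, 0]]

```text
t: 2.27
tcp_pos: [0.5729, 0.0242, 0.1169]
eef_rot: [[0.149, 0.989, 0.002], [0.989, -0.149, 0.003], [0.003, 0.001, -1.0]]
ft_force: [-0.4, 0.1, 0.2]
width: 0.0491
```

```bash
python3 goal.py 84.6 26.3 0.07; python3 - <<'E'
from rig import env
import cv2,numpy as np
for n in ['top','side','wrist']:
    d=env.get_image(n); np.savez(n+'1.npz',**d)
    im=d['image'][:,:,::-1]
    if n=='top': im=cv2.resize(im[90:215,235:375],None,fx=5,fy=5,interpolation=2)[:600]
    if n=='side': im=cv2.resize(im[140:260,185:345],None,fx=5,fy=5,interpolation=2)
    cv2.imwrite(f'pics/{n}1.png',im)
E
```

```text
t 2.2667 tcp [0.5729 0.0242 0.1169] station [75.3 20.8] F [-0.44  0.14  0.21] w 0.0491
world d [ 0.0001 -0.0108 -0.0469] tool d [-0.0109  0.0017  0.0469] rotvec [ 0.001  -0.0035  0.025 ]
```

View pics/wrist1.png

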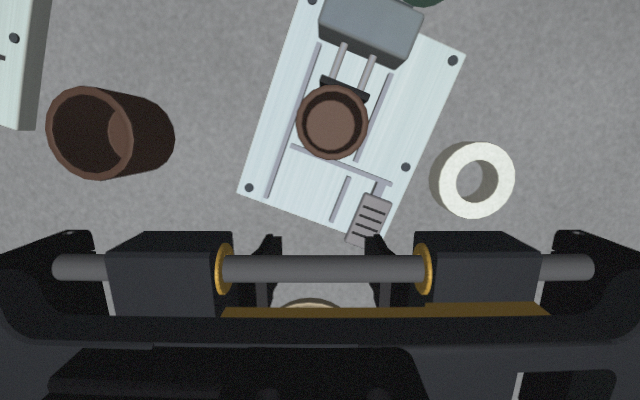

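View pics/side1.png

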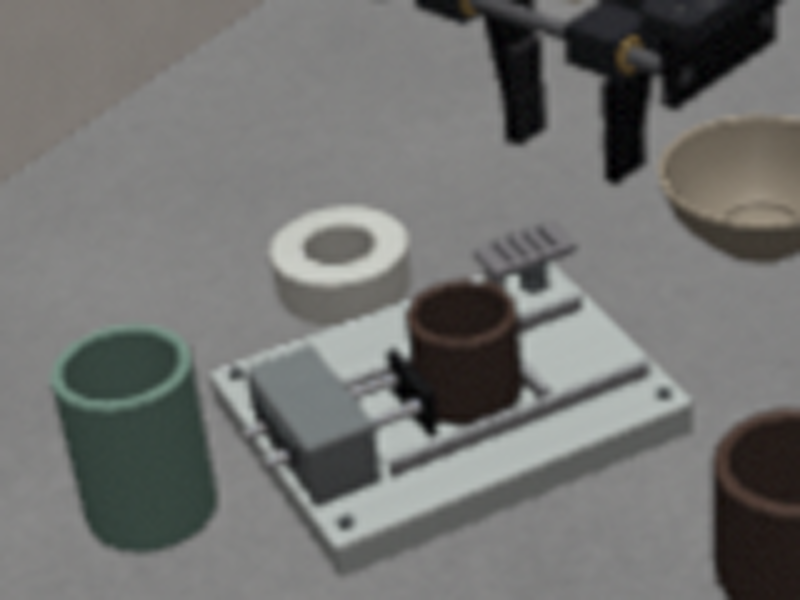

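View pics/top1.png

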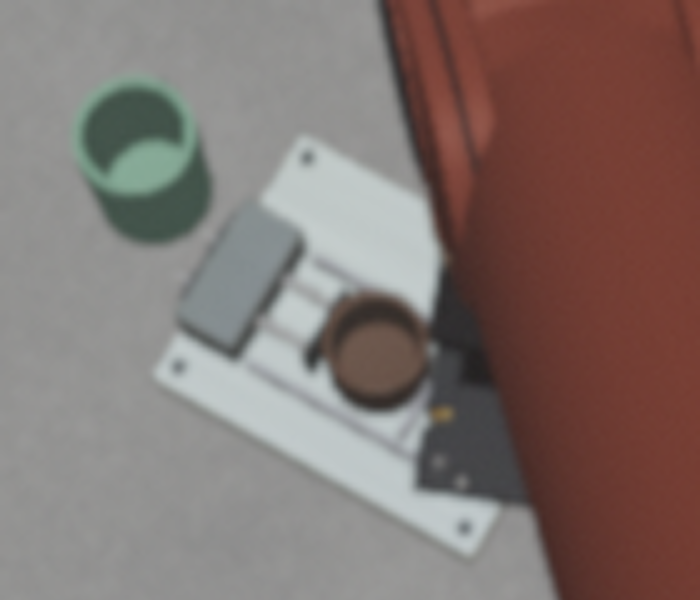

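```bash
python3 - <<'E'
from h import *
from goal import O,x,y
d=load('wrist1.npz')
def st(P):P=np.atleast_2d(P)[:,:2]-O;return (P@np.c_[x,y]*1000).round(1)
print('apron -y corner',st(onplane(d,[[237,192]],.02)))
# gate ends, rails
print('gate ends',st(onplane(d,[[292,146],[391,184]],.03)))
print('rail -y ends',st(onplane(d,[[319,44],[267,196]],.029)))
print('rail +y apron ends',st(onplane(d,[[349,177],[332,220]],.029)))
print('paddle corners',st(onplane(d,[[364,192],[390,200],[345,236]],.049)))
vv,uu=np.mgrid[0:250,200:480];uv=np.c_[uu.ravel(),vv.ravel()];P=depthpts(d,uv);S=st(P)
for k,(xa,xb,ya,yb,za,zb) in dict(paddle=(30,100,40,85,.043,.055),block=(-115,-45,-50,50,.050,.062),rim=(-45,45,-45,45,.066,.08)).items():
    m=(S[:,0]>xa)&(S[:,0]<xb)&(S[:,1]>ya)&(S[:,1]<yb)&(P[:,2]>za)&(P[:,2]<zb)
    if m.sum()>10:
        r=cv2.minAreaRect(S[m].astype(np.float32));print(k,m.sum(),np.round(r[0],1),np.round(r[1],1),round(r[2],1),np.median(P[m,2]),cv2.minEnclosingCircle(S[m].astype(np.float32)) if k=='rim' else '')
# fingertips from side depth
d=load('side1.npz');vv,uu=np.mgrid[140:260,270:330];uv=np.c_[uu.ravel(),vv.ravel()];P=depthpts(d,uv);S=st(P)
g=d['image'][140:260,270:330].reshape(-1,3)
m=(P[:,2]>.112)&(P[:,2]<.14)&(g.max(1)<70)&(S[:,0]>40)
print(np.c_[S[m],P[m,2]*1e3].round(0)[::4].tolist())
E
```

```text
apron -y corner [[ 87.1 -57.6]]
gate ends [[ 29.4 -23.7]
 [ 28.4  68.1]]
rail -y ends [[-53.1 -31.2]
 [ 78.3 -29.7]]
rail +y apron ends [[36.3 31.6]
 [77.9 32.2]]
paddle corners [[41.3 44.9]
 [39.7 67.5]
 [81.9 44.9]]
paddle 1483 [63.9 57.7] [45.8 26.2] 0.5 0.04929146019611923 
block 4444 [-76.4  -0.9] [37.3 70.6] 0.7 0.05606688705766982 
rim 1565 [ 1.9 -0.1] [50.4 51.3] 20.8 0.07006980933164848 ((1.8986988067626953, -0.2495768666267395), 25.890708923339844)
[[70.0, 44.0, 139.0], [66.0, 43.0, 137.0], [57.0, 45.0, 137.0], [66.0, 41.0, 136.0], [55.0, 42.0, 136.0], [66.0, 43.0, 132.0], [56.0, 44.0, 132.0], [65.0, 42.0, 130.0], [56.0, 44.0, 129.0], [66.0, 43.0, 127.0], [56.0, 44.0, 126.0], [66.0, 45.0, 123.0], [54.0, 47.0, 123.0], [62.0, 42.0, 123.0], [96.0, -7.0, 137.0], [62.0, 42.0, 121.0], [59.0, 46.0, 116.0], [86.0, -11.0, 137.0], [77.0, -8.0, 136.0], [85.0, -12.0, 135.0], [77.0, -7.0, 133.0], [86.0, -11.0, 132.0], [78.0, -6.0, 129.0], [85.0, -11.0, 129.0], [76.0, -8.0, 128.0], [85.0, -12.0, 127.0], [77.0, -8.0, 125.0], [85.0, -11.0, 124.0], [76.0, -13.0, 125.0], [87.0, -12.0, 121.0], [82.0, -12.0, 120.0]]
```

```bash
python3 goal.py 83.6 26.3 0.065
```

```text
t 2.4167 tcp [0.5746 0.0241 0.1197] station [74.5 22.4] F [-0.74 -0.54 -0.61] w 0.0493
world d [-0.0012 -0.0099 -0.0547] tool d [-0.0101  0.      0.0547] rotvec [ 0.0051 -0.0043  0.0239]
```

Emit:
apply_moves:
  deltas:
    - [[-0.005, 0, 0.01, 0.002, -0.002, 0.012], [-0.005, 0, 0.018, 0.002, -0.002, 0.012], [0, 0, 0.015, 0, 0, 0], [0, 0, 0.008, 0, 0, 0], [0, 0, 0.003, 0, 0, 0], [0, 0, 0, 0, 0, 0], [0, 0, 0, 0, 0, 0]]

```text
t: 3.0
tcp_pos: [0.5783, 0.011, 0.0689]
eef_rot: [[0.18, 0.984, 0.012], [0.984, -0.18, -0.002], [0.001, 0.012, -1.0]]
ft_force: [0.8, 1.1, 0.2]
width: 0.0493
```

```bash
python3 goal.py 83.6 26.3 0.052
```

```text
t 3.0 tcp [0.5783 0.011  0.0689] station [84.  32.1] F [0.76 1.07 0.22] w 0.0493
world d [-0.0048  0.0032 -0.0169] tool d [ 0.0023 -0.0055  0.0168] rotvec [ 0.0118 -0.0005 -0.0064]
```

Emit:
apply_moves:
  deltas:
    - [[0.002, -0.005, 0.005, 0.01, 0, -0.005], [0, 0, 0.005, 0, 0, 0], [0, 0, 0.003, 0, 0, 0], [0, 0, 0, 0, 0, 0]]

```text
t: 3.33
tcp_pos: [0.5747, 0.0144, 0.0568]
eef_rot: [[0.174, 0.985, 0.004], [0.985, -0.174, 0.0], [0.001, 0.004, -1.0]]
ft_force: [-0.5, 1.2, 0.1]
width: 0.0487
```

```bash
python3 goal.py 83.6 26.3 0.052
```

```text
t 3.3333 tcp [0.5747 0.0144 0.0568] station [82.8 27.3] F [-0.49  1.19  0.1 ] w 0.0487
world d [-0.0013 -0.0002 -0.0048] tool d [-0.0004 -0.0012  0.0048] rotvec [ 0.0041 -0.0011 -0.0008]
```

```bash
python3 - <<'E'
from rig import env
import cv2,numpy as np
ims=[]
for n in ['side','wrist']:
    d=env.get_image(n); np.savez(n+'2.npz',**d)
    im=d['image'][:,:,::-1]
    im=im[140:260,225:385] if n=='side' else im[60:330,140:500]
    ims.append(cv2.resize(im,(640,480) if n=='side' else (640,480),interpolation=2))
cv2.imwrite('pics/s2.png',ims[0]);cv2.imwrite('pics/w2.png',ims[1])
E
```

```text
(no output)
```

View pics/s2.png

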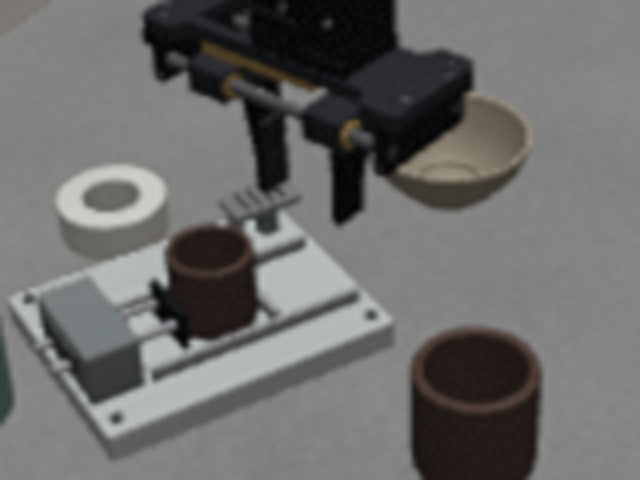

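View pics/w2.png

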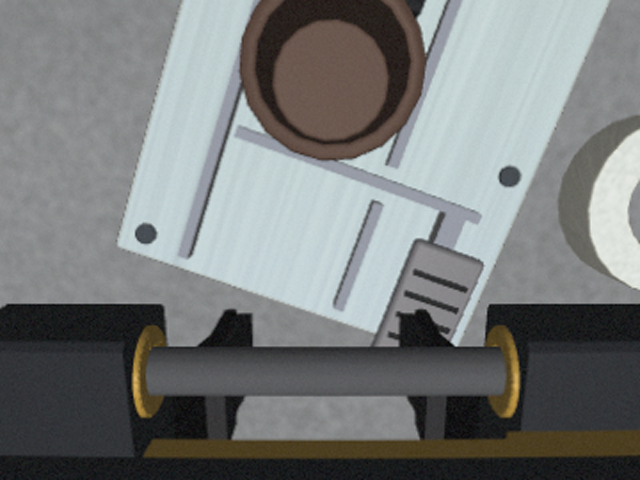

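Emit:
apply_moves:
  deltas:
    - [[0, -0.001, 0.006, 0.004, 0, 0], [0, 0, 0.006, 0, 0, 0], [0, 0, 0.006, 0, 0, 0]]

```text
t: 3.68
tcp_pos: [0.5752, 0.0147, 0.0399]
eef_rot: [[0.175, 0.985, 0.003], [0.985, -0.175, 0.001], [0.001, 0.003, -1.0]]
ft_force: [-0.6, -0.1, 4.4]
width: 0.0487
```

```bash
python3 goal.py 83.6 26.3 0.036
```

```text
t 3.6833 tcp [0.5752 0.0147 0.0399] station [82.4 27.6] F [-0.58 -0.08  4.35] w 0.0487
world d [-0.0017 -0.0005 -0.0039] tool d [-0.0008 -0.0016  0.0039] rotvec [ 0.0031 -0.0014 -0.0009]
```

Emit:
apply_moves:
  deltas:
    - [[-0.001, -0.001, 0.005, 0, 0, 0], [0, 0, 0.005, 0, 0, 0], [0, 0, 0.004, 0, 0, 0], [0, 0, 0.004, 0, 0, 0], [0, 0, 0.004, 0, 0, 0]]

```text
t: 4.1
tcp_pos: [0.576, 0.0143, 0.0355]
eef_rot: [[0.175, 0.985, 0.008], [0.985, -0.175, -0.007], [-0.006, 0.009, -1.0]]
ft_force: [-24.4, -1.5, 47.8]
width: 0.049
```

```bash
python3 goal.py 83.6 26.3 0.036;python3 - <<'E'
from rig import env
import cv2,numpy as np
for n in ['side','wrist']:
    d=env.get_image(n); np.savez(n+'3.npz',**d)
    im=d['image'][:,:,::-1]
    im=im[140:260,225:385] if n=='side' else im[60:330,140:500]
    cv2.imwrite(f'pics/{n}3.png',cv2.resize(im,(640,480),interpolation=2))
E
cat > cup.py <<'E'
from h import *
from goal import O,x,y
import sys
def st(P):P=np.atleast_2d(P)[:,:2]-O;return (P@np.c_[x,y]*1000)
for n in sys.argv[1:]:
    d=load(n);vv,uu=np.mgrid[0:400,0:640];uv=np.c_[uu.ravel(),vv.ravel()];P=depthpts(d,uv);S=st(P);g=d['image'].reshape(-1,3).astype(int)
    m=(np.abs(S[:,0]-40)<75)&(np.abs(S[:,1])<45)&(P[:,2]>.064)&(P[:,2]<.078)&(g[:,0]-g[:,2]>6)
    if m.sum()>10:
        Q=S[m].astype(np.float32);print(n,'rim',m.sum(),cv2.minEnclosingCircle(Q),Q.min(0),Q.max(0),np.median(P[m,2]))
    m=(np.abs(S[:,0]-64)<30)&(np.abs(S[:,1]-58)<16)&(P[:,2]>.03)&(P[:,2]<.055)&(g.mean(1)>75)
    if m.sum()>10: print('paddle z',m.sum(),np.median(P[m,2]))
E
python3 cup.py side3.npz wrist3.npz
```

```text
t 4.1 tcp [0.576  0.0143 0.0355] station [82.3 28.5] F [-24.44  -1.52  47.81] w 0.049
world d [-0.0025 -0.      0.0005] tool d [-0.0005 -0.0025 -0.0005] rotvec [ 0.0087  0.0057 -0.001 ]
side3.npz rim 165 ((57.615116119384766, -1.2111703157424927), 26.807165145874023) [ 31.170216 -27.907227] [81.26913  25.406311] 0.06928152909908887
paddle z 43 0.03691572743565553
wrist3.npz rim 3504 ((57.48702621459961, 0.9781226515769958), 27.079233169555664) [ 30.449923 -24.358858] [83.187744 26.81147 ] 0.07017652542716207
paddle z 1763 0.036593940814553604
```

View pics/side3.png

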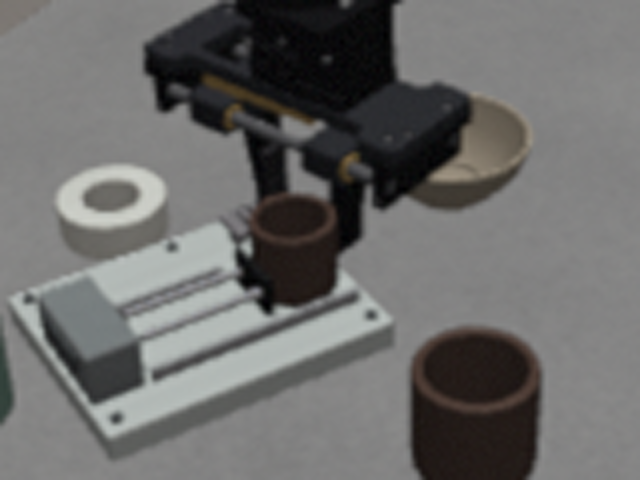

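View pics/wrist3.png

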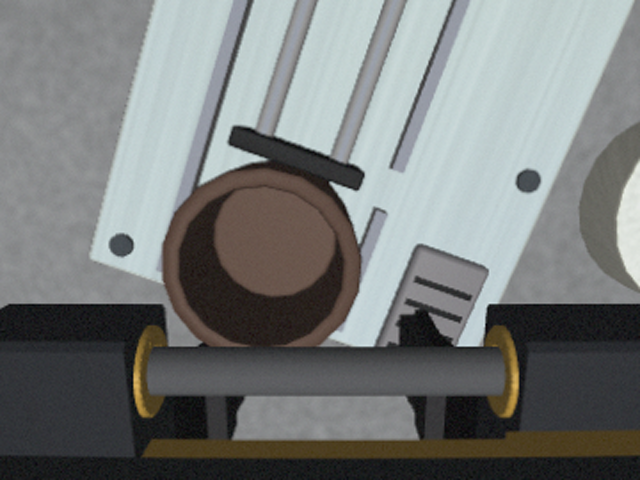

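Emit:
apply_moves:
  deltas:
    - [[-0.0005, -0.0005, 0.0015, 0, 0, 0], [-0.0005, -0.001, 0.0012, 0, 0, 0]]

```text
t: 4.37
tcp_pos: [0.575, 0.0145, 0.0371]
eef_rot: [[0.173, 0.985, 0.01], [0.985, -0.173, -0.008], [-0.006, 0.012, -1.0]]
ft_force: [0.5, -0.5, 4.0]
width: 0.0491
```

```bash
python3 goal.py 84.6 26.3 0.036;python3 - <<'E'
from rig import env
import numpy as np
for n in ['side','wrist']: np.savez(n+'4.npz',**env.get_image(n))
print(env.read_state()['ft_force'],env.read_state()['tcp_pos'])
E
python3 cup.py side4.npz wrist4.npz
```

```text
t 4.3667 tcp [0.575  0.0145 0.0371] station [82.6 27.5] F [ 0.52 -0.49  4.05] w 0.0491
world d [-0.002  -0.0011 -0.0011] tool d [-0.0014 -0.0018  0.0011] rotvec [0.0117 0.0065 0.0004]
[-4.44979557  1.11426864 15.59329634] [0.57511931 0.0143449  0.03665521]
side4.npz rim 171 ((57.41086196899414, -1.2981716394424438), 26.58893585205078) [ 31.124683 -27.482002] [83.617714 24.008553] 0.06950262571496783
paddle z 44 0.037713826341522594
wrist4.npz rim 3513 ((62.324684143066406, 1.0051472187042236), 31.933917999267578) [ 30.41162  -24.447113] [93.94233  26.249119] 0.07058185279245809
paddle z 1760 0.03703897655000743
```

Emit:
apply_moves:
  deltas:
    - [[-0.0012, -0.001, 0.0015, 0, 0, 0], [-0.0005, -0.0005, 0.0015, 0, 0, 0]]

```text
t: 4.63
tcp_pos: [0.5753, 0.0143, 0.0363]
eef_rot: [[0.172, 0.985, 0.015], [0.985, -0.172, -0.008], [-0.005, 0.016, -1.0]]
ft_force: [-8.1, -1.2, 19.4]
width: 0.049
```

```bash
cat > look.py <<'E'
from rig import env
import numpy as np,sys,cv2
k=sys.argv[1]
for n in ['side','wrist']:
    d=env.get_image(n);np.savez(n+k+'.npz',**d);im=d['image'][:,:,::-1]
    im=im[140:260,225:385] if n=='side' else im[60:330,140:500]
    cv2.imwrite(f'pics/{n}{k}.png',cv2.resize(im,(640,480),interpolation=2))
E
python3 look.py 5; python3 goal.py 84.6 26.3 0.036; python3 cup.py side5.npz wrist5.npz
```

```text
t 4.7333 tcp [0.5752 0.0143 0.0364] station [82.7 27.8] F [-7.69  0.27 18.39] w 0.0488
world d [-0.0022 -0.0009 -0.0004] tool d [-0.0013 -0.002   0.0003] rotvec [0.0161 0.0052 0.0017]
side5.npz rim 173 ((56.9623908996582, -1.0294749736785889), 27.018939971923828) [ 31.523006 -26.753006] [83.47991  25.694498] 0.06949108591749562
paddle z 44 0.03729847604467462
wrist5.npz rim 3478 ((57.74406433105469, 0.24054285883903503), 27.115503311157227) [ 30.789082 -24.980284] [83.720726 26.246695] 0.07043717959933625
paddle z 1764 0.036955762770417205
```

Emit:
apply_moves:
  deltas:
    - [[-0.002, -0.0015, 0.0003, 0.003, 0, 0], [-0.001, -0.001, 0.0008, 0.003, 0, 0], [-0.0003, 0, 0.001, 0, 0, 0]]

```text
t: 4.98
tcp_pos: [0.5745, 0.013, 0.0365]
eef_rot: [[0.17, 0.985, 0.015], [0.985, -0.17, -0.006], [-0.004, 0.015, -1.0]]
ft_force: [-9.3, 0.6, 17.3]
width: 0.0489
```

```bash
python3 look.py 6; python3 goal.py 84.6 26.3 0.036; python3 cup.py side6.npz wrist6.npz
```

```text
t 5.0833 tcp [0.5744 0.013  0.0366] station [84.2 27.7] F [-5.93  1.02 13.84] w 0.0487
world d [-0.0015  0.0004 -0.0006] tool d [ 0.0001 -0.0015  0.0006] rotvec [0.0153 0.0036 0.0038]
side6.npz rim 165 ((58.63187789916992, -0.7635080218315125), 26.788837432861328) [ 33.780888 -26.580763] [85.31753 25.91543] 0.06987164487258776
paddle z 49 0.03718606923841574
wrist6.npz rim 3516 ((59.35744857788086, 0.4030309319496155), 27.270442962646484) [ 32.215244 -24.690855] [85.237    26.219809] 0.07047631050255804
paddle z 1854 0.03700975570248326
```

```bash
for i in 1 2 3 4; do python3 look.py 7; done; python3 goal.py 84.6 26.3 0.036; python3 cup.py side7.npz wrist7.npz
```

```text
t 5.4833 tcp [0.5744 0.013  0.0366] station [84.2 27.7] F [-5.79  0.17 13.92] w 0.0489
world d [-0.0014  0.0004 -0.0006] tool d [ 0.0001 -0.0015  0.0006] rotvec [0.0153 0.0037 0.0038]
side7.npz rim 166 ((58.9147834777832, -0.9017543792724609), 26.72426986694336) [ 33.413063 -27.33283 ] [85.277336 24.624952] 0.06969254424032084
paddle z 48 0.03715930949371974
wrist7.npz rim 3491 ((59.286495208740234, 0.38334259390830994), 27.217710494995117) [ 32.152454 -24.581259] [85.44548  26.076124] 0.0705238493117205
paddle z 1855 0.036990839695276875
```

View pics/side7.png

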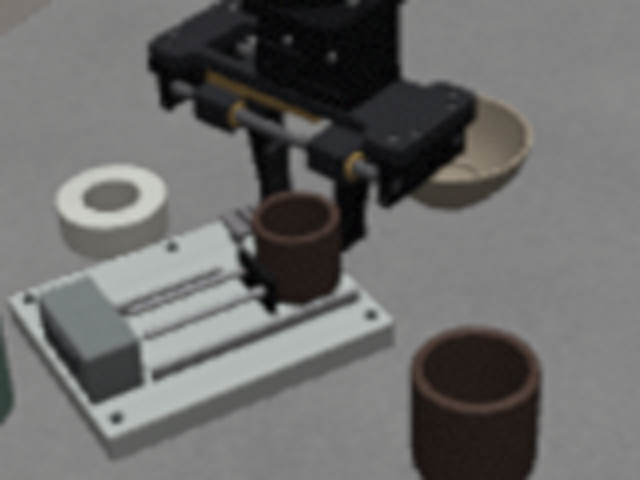

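View pics/wrist7.png

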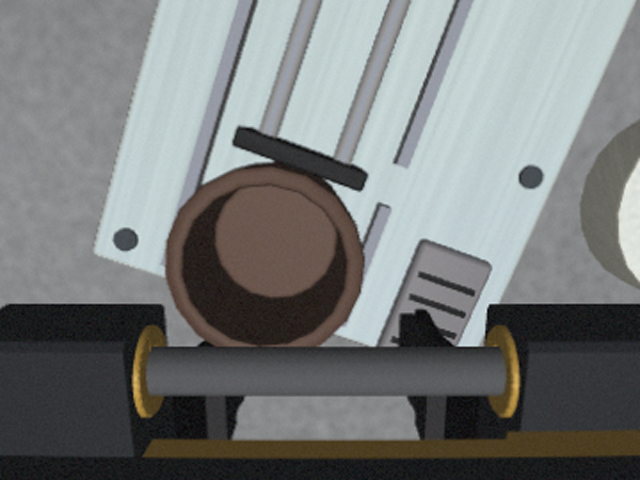

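The cup stands upright against the left finger, at about (262,255) in the wrist crop. The pusher is behind it and the paddle is down under the right finger. Readings over 0.4 s were steady, so I'm handing the job in.

```bash
python3 -c "
from rig import env
print(env.close_job())"
```

```text
the job is handed in; nothing more can be done
None
```

The cup is out of its nest, past the gate bar and held still on the apron by one finger, with the paddle held at its bottom stop under the other. I handed the job in at about 5.5 s.

I turned the gripper about 20° so one finger sat on the paddle and the other stood across the apron, then pressed straight down. Once the cup was trapped, I moved the fingers about 1.5 mm further along the track so the whole cup cleared the gate.

**Last checks:**
- **Paddle:** its top measured 37.0 mm above the table, which matches fully down. The finger was pushing with about 14 N.
- **Cup:** the side and wrist cameras put its centre at station x = 58.9 and 59.3 mm. With the 26 mm radius, it spans about 33 to 85 mm, clear of the gate's far edge at 31 mm and short of the apron end at 88 mm.
- **Steadiness:** the rim is level at about 70 mm, so the cup is upright. Nothing moved by more than about 0.3 mm over the last 0.4 s.
- **Bystanders:** the sticker roll and bowl look unmoved in the last pictures. The tall cup was mostly out of view, but the arm never went near it.

**Disagreements:**
- **Force spike:** the first full press peaked at about 48 N vertically at the fingertip (about 54 N in total at the wrist). That is below the 120 N wrist limit, and I eased it straight away. The 40 N limit is for the arm or gripper body, and this was fingertip contact.
- **Bad reading:** one wrist measurement of the rim (62 mm) was an outlier. The side view and later wrist readings did not support it.

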